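# Hang the lantern torch on the sprung retracting hook

### The job

Take the sprung retracting hook by its rubber grip, pull it down and bring the hook in under the carrying handle of the lantern torch while the torch still stands on the shelf. Then let the hook rise with the torch on it and let go, so that the torch is left hanging still from the hook, clear of the shelf; do not tip the torch over, and leave the other things where they lie.

Things in the scene. Friction and masses are not known exactly. Their poses are not given: they have to be found in the camera images.
- hook_grip (a point): Centre of the black rubber grip, a level bar 80 mm long (own x), 22 wide (y), 22 high, at the robot-side end of the hook's 14 mm steel arm; free all round, pinched from above across its width. Rigidly one with the hook; moves only straight up/down and along the rail (own y), never turns. Axes: x away from the robot, y along the rail the way the hook's point faces, z up. 300 mm above the shelf at the top stop.
- hook_seat (a point): Where the centre line of a hung handle lies in the bowl of the J-hook (8 mm bar, in its y-z plane) under the arm. In the grip's frame: (+90, +18, -90) mm, same axes. Shank 18 mm to -y; bowl's underside 14 mm below; upturned point 18 mm to +y, its top 18 mm above this point. A handle enters past the point when the hook, held lower than the handle, is moved along +y under it.
- hook (a joint): How far the hook is pulled down, m: 0 at the top stop, where it starts, 0.13 at the bottom stop. A spring always pulls it up: 6.5 N at the top growing to 10 N at the bottom, its own weight included (damping 30 N per m/s). It lifts the torch back to the top stop by itself.
- trolley (a joint): Position of the hook's trolley along the rail, m, from the middle, growing along +y of hook_grip; stops at -0.22 and +0.22. Runs with about 1 N of friction and stays where it is left. At its top stop the hook passes clear above the torch and everything on the shelf.
- torch_handle (a point): Middle of the torch's carrying-handle top bar, on its centre line, 146 mm above the underside. Handle: an arch of 12 mm round bar along own x, level top 52 mm long, about 90 mm between uprights; 60 mm clear height below the bar down to the torch's body. Own x within 20 degrees of square to the rail; z up. It starts within about 12 mm of the vertical plane in which the hook travels.
- jar: bystander, loose on the shelf, to be left alone: glass jar with black screw-top lid, 72 mm diameter, 110 mm high; origin at the centre of its underside.
- dish: bystander, loose on the shelf, to be left alone: white ceramic dish, 96 mm across, 28 mm high; origin at the centre of its underside.
- pliers: bystander, loose on the shelf, to be left alone: steel combination pliers lying flat, 175 mm long, 14 mm high; origin near the middle, on the underside.
- screwdriver: bystander, loose on the shelf, to be left alone: green-handled flat screwdriver lying down, 190 mm long; origin near the middle, on the underside.
- tape: bystander, loose on the shelf, to be left alone: roll of paper tape lying flat, 90 mm across, 24 mm high; origin at the centre of its underside.
- carton: bystander, loose on the shelf, to be left alone: plain cardboard carton 60 x 80 x 50 mm high; origin at the centre of its underside.
- torch: Loose orange plastic hand lantern, about 0.38 kg, 125 mm long (own x, black lamp head at +x), 80 wide, body 80 high with the handle arch above it, standing on the shelf. Origin on its underside, 146 mm below torch_handle, same axes.
- gantry: The fixed overhead rail, a beam 24 mm wide and 30 high along own y, underside 435 mm above the shelf, carrying the trolley with its upright sprung rod. Origin on the shelf under the rail's middle; same axes as hook_grip, which is 190 mm to its -x side. Two 28 mm posts, 472 mm high, stand at x +75, y +340 and -340 mm.
Not all that is in view belongs to the job. What is meant by the torch is not yellow, and is the smaller of those in its own colour.

How it is judged (in metres and radians):
On the way:
1. the hook is pulled down at least 75 mm and its bowl is under the handle (within 30 mm sideways) while the torch still stands on the shelf (value of joint hook above 0.075 m and horizontal distance between hook_seat and torch_handle below 0.03 m and height (world z) of torch_handle below 0.155 m and angle between torch_handle's own z axis and vertical below 0.25 rad), for 0.05 s.
At the end, for the whole second after the job is handed in: The torch hangs in the hook's bowl (handle middle within 35 mm of hook_seat), raised with its handle above 180 mm (it starts at 146 mm), the hook back within 30 mm of its top stop, the torch less than 0.5 rad off upright and slower than 0.12 m/s, the bystanders within 30 mm of where they were (distance between hook_seat and torch_handle below 0.035 m and height (world z) of torch_handle above 0.18 m and value of joint hook below 0.03 m and angle between torch_handle's own z axis and vertical below 0.5 rad and linear speed of torch below 0.12 m/s and distance of each of jar, dish, pliers, screwdriver, tape, carton from where it was at the start of the episode below 0.03 m); the robot touches nothing.
It fails at once if the torch is tipped over (more than 0.8 rad) (angle between torch_handle's own z axis and vertical above 0.8 rad).
It fails at once if a bystander is shifted by more than 30 mm (distance of any of jar, dish, pliers, screwdriver, tape, carton from where it was at the start of the episode above 0.03 m).
It also fails if it takes over 48 s, if anything falls off the work surface, if the arm or the gripper's body presses on something with over 40 N, if the wrist force passes 120 N, or if a joint passes its speed limit or range.

### The arm

A 6-joint arm with a two-finger parallel gripper is mounted at the origin on the work surface. World frame = base frame: x ahead of the robot, y to its left, z up, the work surface at z = 0. Lengths are in mm, angles in rad, forces in N, time in s.
With the tool pointing down it reaches from about 300 to 775 mm from the base axis. Payload 14.6 kg.
Tool frame: the origin (TCP) lies on the centre line of the jaws, within the pads' length; the fingertips stand 22 mm ahead of it and the grasp point (between the pads) lies 3 mm ahead of it (manip.tcp_to_tips is the distance from the TCP to the fingertips, in mm); z points along the fingers, y is the direction in which the jaws open and shut (so a half turn about z gives the same grasp; the last joint's range is limited). The gripper opens to 94 mm and grips with 3 to 60 N. Pads are 16 mm wide; open, the fingers measure 119 mm over their backs; the gripper's body (75 mm by 177 mm) begins 78 mm behind the grasp point.
Start: joints at [-1.346, 0.3, 1.521, -0, 1.321, -0.067], TCP at [158.215, -526.742, 227.446] pointing down, gripper open.
Joint ranges: [-3.03, 3.03], [-0.79, 2.21], [0.23, 2.52], [-1.04, 4.18], [0, 3.07], [-2.55, 2.55]. Speed limits (rad/s): [2.22, 2.22, 2.57, 3.14, 3.14, 3.14].

### API

Orientations are given as [roll, pitch, yaw] about the fixed x, y, z axes, in that order (R = Rz(yaw) Ry(pitch) Rx(roll)).
In Python, from cell import manip, vision, workorder gives the robot as it stands.
- The arm moves only by the tool carry_out, never from a script. Its argument "deltas" is a list of rows, each a list of 3 entries, a list of its own where there are three numbers: the shift along the tool's x, y, z in cm, then the turn about the tool's z in degrees, then the opening, from 0 (shut) to 1 (fully open). A call has 1 to 20 rows; each row shifts and turns the commanded pose from where the row before left it, along the tool's axes as they then stand; what a row does not reach is not made up. A row lasts 1/12 s, in which the tool goes at most 41.7 mm and 7.16 degrees, less where a joint would pass 70% of its speed; a pose out of reach is approached as far as the arm can. A call with a gripper value outside its range is refused whole. The fingers move at their own pace and stop on an object; "grip_force" is the grip in N (left out, the last holds). Time passes only in rows, so rows that do not move let the fingers close. It gives the time, the measured TCP pose, the force and the opening at its end, in the units of the state.
- manip.read_state(): the state, without advancing time (a new reading comes with each control period).
- vision.camera(name): name is "side" or "top" or "wrist"; returns (picture, depth): 400x640x3 uint8, red, green, blue; 400x640 float32, mm along the optical axis (not along the pixel's ray), 0 where there is no reading.
- vision.calibration(name): a dict with "mtx" (3x3 intrinsics, pixels), "eye" and "orientation" of the camera in the world. Camera axes: x right, y down, z forward; pixel columns grow to the right and rows downward; lengths in mm; the calibration is good to about 2 mm. A picture is of the moment at which its call begins: read the wrist's pose just before it. calibration takes no time and is no camera call; for the wrist camera it gives the pose at the moment of the call.
- workorder.sign_off(): hands the job in, once; it reports no verdict.
The state is a dict: "clock": time; "joints": joint angles; "qd": joint speeds; "effort": joint torques, N m; "eef_pos": TCP position; "eef_rot": TCP orientation; "wrist_force": force on the tool from outside, world axes, zero at the start; "moment": the same for the moment, N m; "finger_gap": finger opening in mm.
Only numpy, scipy, OpenCV 4.12 (cv2) and the standard library are available. Lean on these libraries where they do the work, as an engineer would, in place of code of your own. Each camera call takes 0.05 s, during which the arm holds its last target.

## Working session

There is one attempt and no reset: what is moved stays moved. The work goes in short steps, Python scripts to look and compute and a tool call to move; the robot and the scene stay as the last step left them, time stands still between calls to the robot, and variables do not carry over. Pictures are saved under pics/ and viewed, and the job is handed in when it is done.

Besides the shell and the picture viewer there is one more tool, called as name([rows], argument=value, ...), one row to a line, values as JSON. carry_out: Moves the arm, as the interface text tells. Its arguments: {"type":"object","properties":{"deltas":{"type":"array","items":{"type":"array"}},"grip_force":{"type":"number"}},"required":["deltas"]}

```bash
ls; mkdir -p pics; python3 - <<'E'
from cell import manip, vision, workorder
import cv2,numpy as np
s=manip.read_state();print(s)
for n in("side","top","wrist"):
    c=vision.calibration(n);print(n,c)
    p,d=vision.camera(n);cv2.imwrite(f"pics/{n}0.png",p[:,:,::-1]);np.savez(f"pics/{n}0.npz",p=p,d=d,**{k:np.array(v) for k,v in c.items()})
E
```

```text
pics
{'clock': 0.0, 'joints': array([-1.34558728e+00,  3.00498024e-01,  1.52159252e+00, -8.97305720e-06,
        1.32070141e+00, -6.65843724e-02]), 'qd': array([-1.39277877e-04, -1.30095801e-03, -7.05040816e-05, -9.94387303e-04,
        4.67234086e-04,  1.44352107e-04]), 'effort': array([ 6.90557090e-05, -5.31813741e+01, -3.52735984e+01,  7.08309864e-02,
        2.44117499e-02, -9.20709704e-05]), 'eef_pos': array([ 158.16770887, -526.51319968,  226.86670852]), 'eef_rot': array([-3.14039543e+00, -7.11241780e-05,  2.91795599e-01]), 'wrist_force': array([-0.71685117, -0.52152031, -0.04244906]), 'moment': array([0.05549309, 0.01584163, 0.04514219]), 'finger_gap': 93.92604585704277}
side {'mtx': array([[493.11800565,   0.        , 318.9883112 ],
       [  0.        , 493.11800565, 211.84214855],
       [  0.        ,   0.        ,   1.        ]]), 'eye': array([-19.40867644, 870.04606084, 954.42789813]), 'orientation': array([-2.15600074, -0.0227615 , -2.51727463])}
top {'mtx': array([[385.42883493,   0.        , 315.86912628],
       [  0.        , 385.42883493, 200.41091182],
       [  0.        ,   0.        ,   1.        ]]), 'eye': array([ 359.75352785,   -7.08583445, 1201.11297672]), 'orientation': array([-2.91150739,  0.00488034, -1.51385202])}
wrist {'mtx': array([[357.21178335,   0.        , 315.67464872],
       [  0.        , 357.21178335, 195.88159626],
       [  0.        ,   0.        ,   1.        ]]), 'eye': array([ 235.9949881 , -503.17660146,  384.47985064]), 'orientation': array([ 2.86058004e+00,  5.47913620e-04, -1.27915315e+00])}
```

View pics/side0.png

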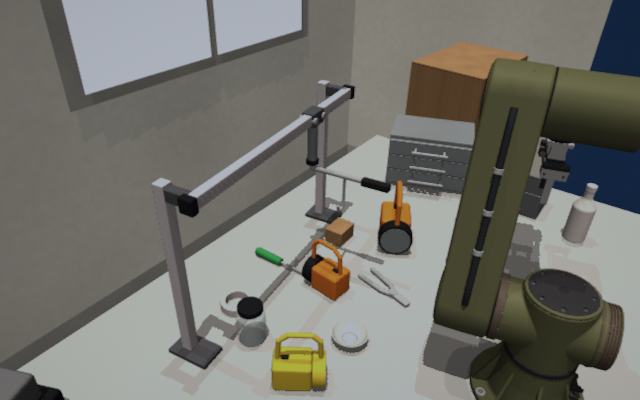

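View pics/top0.png

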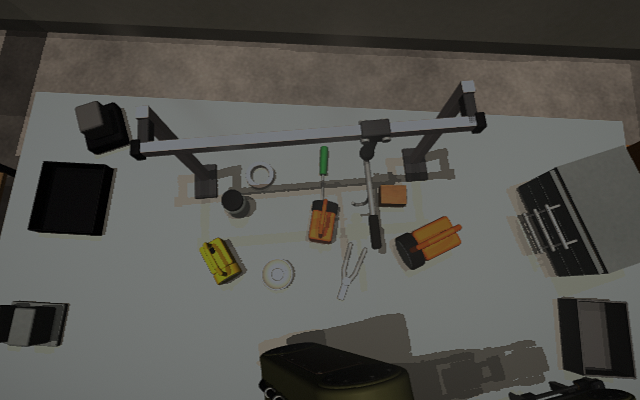

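View pics/wrist0.png

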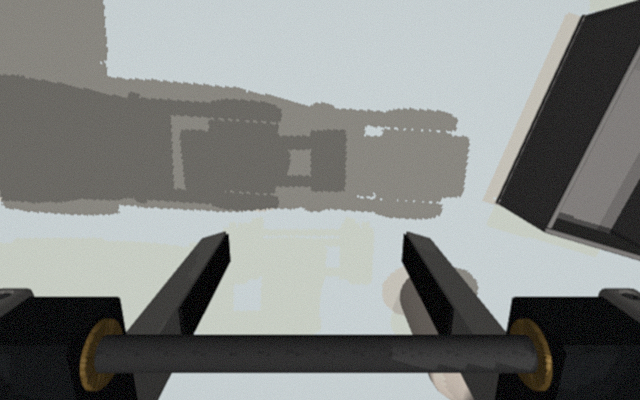

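Torch candidates in the top view are small orange (322,222), large orange (430,242) and yellow (220,260). The small orange one fits, since it isn't yellow and is the smaller of the two orange ones. I'll confirm it in a crop and measure.

```bash
cat > h.py <<'E'
import numpy as np,cv2
from scipy.spatial.transform import Rotation as R
def load(f):
    z=np.load(f);return z['p'],z['d'],z['mtx'],z['eye'],R.from_euler('xyz',z['orientation']).as_matrix()
def cloud(f):
    p,d,K,e,M=load(f)
    v,u=np.mgrid[:400,:640]
    c=np.stack([(u-K[0,2])/K[0,0]*d,(v-K[1,2])/K[1,1]*d,d],-1)
    return p,d,c@M.T+e
def proj(f,X):
    p,d,K,e,M=load(f);c=(np.atleast_2d(X)-e)@M;q=c@K.T;return q[:,:2]/q[:,2:]
E
python3 - <<'E'
from h import *
for n,(a,b,c,d) in dict(top=(280,110,480,280),side=(220,140,440,320)).items():
    p=cv2.imread(f'pics/{n}0.png')[b:d,a:c];cv2.imwrite(f'pics/{n}crop.png',cv2.resize(p,None,fx=3.6 if n=='side' else 3.5,fy=3.6 if n=='side' else 3.5,interpolation=cv2.INTER_CUBIC)[:600])
p,d,X=cloud('pics/top0.npz')
for u,v in [(322,222),(322,234),(323,205),(322,212),(375,232),(373,220),(377,243),(366,160),(361,203),(392,196),(235,200),(260,175),(278,275),(324,160),(300,300),(308,132),(160,148),(470,120)]:
    print((u,v),X[v,u].round(),d[v,u])
p,d,X=cloud('pics/side0.npz')
for u,v in [(328,243),(318,243),(340,258),(330,278),(377,184),(366,182),(388,186),(345,175),(344,205)]:
    print('s',(u,v),X[v,u].round(),d[v,u])
E
```

```text
(322, 222) [545.  -8. 152.] 1063.5145
(322, 234) [523. -10.  72.] 1136.638
(323, 205) [593.  -9. 153.] 1073.3987
(322, 212) [573.  -7. 152.] 1070.3047
(375, 232) [ 500. -132.  312.] 895.80414
(373, 220) [ 528. -127.  312.] 901.67834
(377, 243) [ 475. -138.  312.] 889.8404
(366, 160) [ 673. -106.  317.] 930.1397
(361, 203) [ 591. -108.  211.] 1014.4347
(392, 196) [ 656. -219.   49.] 1185.4922
(235, 200) [603. 248. 109.] 1123.1277
(260, 175) [715. 201.   1.] 1252.8732
(278, 275) [399. 117.   2.] 1179.2007
(324, 160) [768.  -4.  28.] 1235.3009
(300, 300) [329.  45.  -3.] 1166.6736
(308, 132) [674.  31. 465.] 789.14374
(160, 148) [623. 329. 465.] 782.7377
(470, 120) [ 720. -301.  463.] 794.98206
s (328, 243) [565. -14. 153.] 1325.5437
s (318, 243) [ 700. -160.    3.] 1572.2274
s (340, 258) [519.  -6. 129.] 1311.545
s (330, 278) [530.  23.  74.] 1327.473
s (377, 184) [ 496. -130.  308.] 1286.3109
s (366, 182) [ 525. -122.  307.] 1295.6239
s (388, 186) [ 465. -131.  313.] 1269.7008
s (345, 175) [ 588. -118.  308.] 1322.1694
s (344, 205) [ 756. -396.    5.] 1760.1329
```

View pics/topcrop.png

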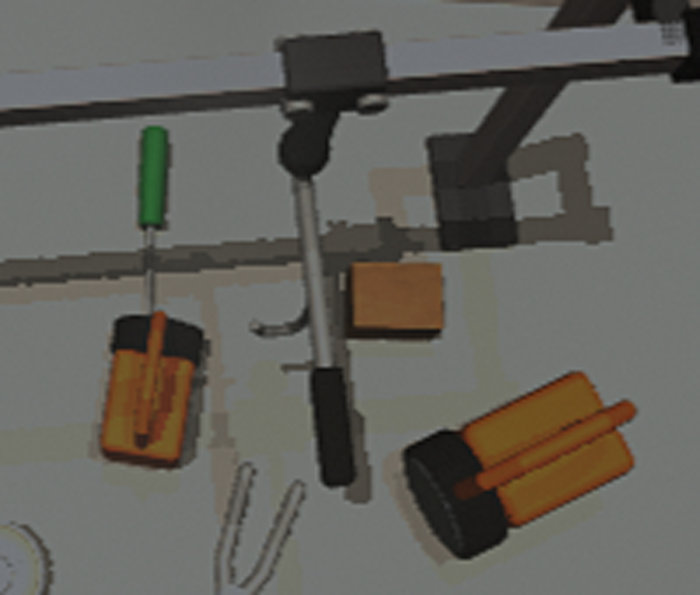

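View pics/sidecrop.png

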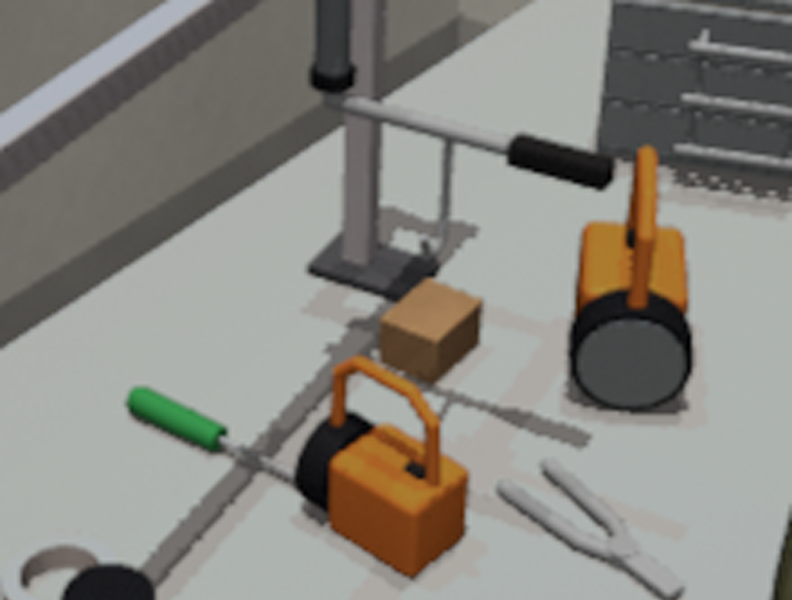

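The crop confirms the small orange torch (crop centre 150,390 in the top view), with black lamp head pointing away from the robot. The hook lies to its right with its point facing the torch. Next I'll refine the geometry.

```bash
python3 - <<'E'
from h import *
_,d,X=cloud('pics/top0.npz');P=X.reshape(-1,3)
_,d2,Y=cloud('pics/side0.npz');Q=Y.reshape(-1,3)
def sel(P,lo,hi): return P[np.all((P>lo)&(P<hi),1)]
def ax(p):
    c=p.mean(0);w=np.linalg.svd(p-c,full_matrices=False)[2][0];return len(p),c.round(1),w.round(4),p.min(0).round(),p.max(0).round()
r=sel(P,(550,-330,455),(800,330,475));print('rail',ax(r))
for n,A in(('top',P),('side',Q)):
    print(n,'grip',ax(sel(A,(440,-170,285),(542,-100,330))))
    print(n,'arm',ax(sel(A,(545,-150,285),(660,-90,330))))
    print(n,'handle',ax(sel(A,(480,-50,141),(620,40,170))))
    print(n,'handleall',ax(sel(A,(480,-30,95),(640,15,170))))
    print(n,'pliers z<25',ax(sel(A,(330,-120,5),(520,-20,25))))
    print(n,'torch body',ax(sel(A,(450,-70,40),(660,60,90))))
    h=sel(A,(560,-130,190),(620,-40,290));print(n,'hook',ax(h))
    print(n,'carton',ax(sel(A,(560,-270,20),(700,-100,60))))
E
```

```text
rail (4664, array([683.4, -34.6, 464.6]), array([-0.1719,  0.9851, -0.0014]), array([ 617., -330.,  455.]), array([800., 330., 474.]))
top grip (337, array([ 501.3, -130.6,  309.1]), array([-0.9902, -0.1392, -0.0078]), array([ 463., -145.,  295.]), array([ 541., -116.,  315.]))
top arm (278, array([ 601.5, -117.1,  305.1]), array([-0.99  , -0.141 ,  0.0019]), array([ 545., -133.,  299.]), array([ 660., -104.,  310.]))
top handle (117, array([566.2,  -8.6, 149.4]), array([-0.9946,  0.1035, -0.0073]), array([529., -17., 141.]), array([607.,  -0., 156.]))
top handleall (161, array([558.7,  -7.8, 143.9]), array([-0.9774,  0.0984, -0.1871]), array([512., -17.,  96.]), array([615.,   2., 156.]))
top pliers z<25 (414, array([416. , -88. ,  12.2]), array([-0.9979,  0.0643,  0.0028]), array([ 331., -120.,    5.]), array([512., -21.,  22.]))
top torch body (826, array([562.5,  -8.6,  71.3]), array([-0.9947,  0.1023,  0.0041]), array([503., -52.,  41.]), array([627.,  31.,  86.]))
top hook (59, array([ 588.7, -104.2,  222.1]), array([-0.0272,  0.3275, -0.9445]), array([ 583., -121.,  201.]), ar
[... 616 characters left out ...]
7, array([562.9,  -8.3, 133.7]), array([-0.9958,  0.0911, -0.0038]), array([513., -20.,  95.]), array([621.,   3., 157.]))
side pliers z<25 (458, array([417.7, -84.4,  12.3]), array([-1.    ,  0.0067,  0.0014]), array([ 332., -120.,    5.]), array([514., -20.,  24.]))
side torch body (1075, array([560.6,   2.7,  67.9]), array([-0.9992, -0.0221, -0.0326]), array([503., -46.,  40.]), array([630.,  32.,  90.]))
side hook (107, array([ 591.7, -111.7,  237.4]), array([-0.0531,  0.3112, -0.9489]), array([ 584., -127.,  199.]), array([601., -80., 289.]))
side carton (486, array([ 659.1, -214.4,   44.6]), array([-0.0718, -0.9874,  0.141 ]), array([ 632., -268.,   20.]), array([ 698., -181.,   56.]))
```

```bash
python3 - <<'E'
from h import *
_,d,X=cloud('pics/top0.npz');P=X.reshape(-1,3)
_,d2,Y=cloud('pics/side0.npz');Q=Y.reshape(-1,3)
for A in(P,Q):
    b=A[np.all((A>(350,-420,20))&(A<(620,-175,280)),1)]
    print(b.min(0).round(),b.max(0).round()); t=b[b[:,2]>150]; print(t.min(0).round(),t.max(0).round())
r=X[:,:][(np.abs(X[...,2]-465)<4)&(X[...,0]<760)&(X[...,0]>600)]
k=np.polyfit(r[:,1],r[:,0],1);print(k,np.degrees(np.arctan(-k[0])),r[:,1].min(),r[:,1].max())
E
```

```text
[ 437. -407.   22.] [ 594. -229.  205.]
[ 481. -380.  153.] [ 556. -260.  205.]
[ 438. -409.   20.] [ 597. -225.  206.]
[ 482. -375.  151.] [ 558. -259.  206.]
[-1.29264761e-01  6.77959000e+02] 7.365482230873105 -333.0094306482272 390.87306957305964
```

carry_out([
  [[0, 0, -3.5], 2.1, 0.6],
  [[0, 0, -3.5], 2.1, 0.6],
  [[0, 0, -3.5], 2.1, 0.6],
  [[0, 0, -3.5], 2.0, 0.6],
  [[0, 0, -3.3], 0, 0.6],
], grip_force=40)

```text
clock: 0.57
eef_pos: [158.2, -526.4, 402.4]
eef_rot: [3.141, -0.0, 0.145]
wrist_force: [-0.1, 0.2, -0.2]
finger_gap: 64.1
```

carry_out([
  [[2.5, -2.13, 0], 0, 0.6],
  [[2.5, -2.13, 0], 0, 0.6],
  [[2.5, -2.13, 0], 0, 0.6],
  [[2.5, -2.13, 0], 0, 0.6],
  [[2.5, -2.13, 0], 0, 0.6],
  [[2.5, -2.13, 0], 0, 0.6],
  [[2.5, -2.13, 0], 0, 0.6],
  [[2.5, -2.13, 0], 0, 0.6],
  [[2.5, -2.13, 0], 0, 0.6],
  [[2.5, -2.13, 0], 0, 0.6],
  [[2.5, -2.13, 0], 0, 0.6],
  [[2.5, -2.13, 0], 0, 0.6],
  [[2.5, -2.13, 0], 0, 0.6],
  [[2.5, -2.13, 0], 0, 0.6],
  [[2.5, -2.13, 0], 0, 0.6],
  [[2.5, -2.13, 0], 0, 0.6],
  [[0, 0, 0], 0, 0.6],
  [[0, 0, 0], 0, 0.6],
])

```text
clock: 2.07
eef_pos: [504.5, -130.0, 399.8]
eef_rot: [-3.141, 0.001, 0.149]
wrist_force: [-0.7, 0.6, -0.2]
finger_gap: 56.4
```

```bash
python3 - <<'E'
from cell import vision
import cv2
p,d=vision.camera("wrist");cv2.imwrite("pics/w1.png",p[:,:,::-1])
E
```

```text
(no output)
```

View pics/w1.png

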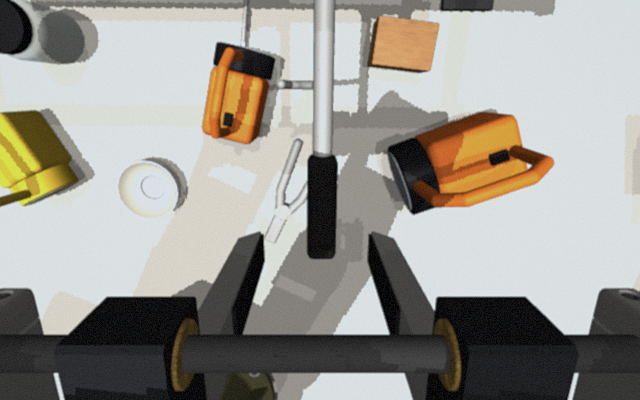

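The grip (308–336, 155–257) is centred between the fingers and the steel arm runs straight up the image, so the yaw is right. I'll descend and close.

carry_out([
  [[0, 0, 2], 0, 0.6],
  [[0, 0, 2], 0, 0.6],
  [[0, 0, 2], 0, 0.6],
  [[0, 0, 1.5], 0, 0.6],
  [[0, 0, 1.2], 0, 0.6],
  [[0, 0, 1], 0, 0.6],
  [[0, 0, 0], 0, 0.6],
  [[0, 0, 0], 0, 0.2],
  [[0, 0, 0], 0, 0.1],
  [[0, 0, 0], 0, 0.1],
  [[0, 0, 0], 0, 0.1],
  [[0, 0, 0], 0, 0.1],
  [[0, 0, 0], 0, 0.1],
], grip_force=40)

```text
clock: 3.2
eef_pos: [504.1, -131.1, 303.8]
eef_rot: [3.141, -0.001, 0.147]
wrist_force: [-0.3, 0.2, 1.5]
finger_gap: 21.6
```

carry_out([
  [[0, 0, 0.4], 0, 0.1],
  [[0, 0, 0.8], 0, 0.1],
  [[0, 0, 0.8], 0, 0.1],
  [[0, 0, 0.8], 0, 0.1],
  [[0, 0, 0.8], 0, 0.1],
  [[0, 0, 0.8], 0, 0.1],
  [[0, 0, 0.8], 0, 0.1],
  [[0, 0, 0.8], 0, 0.1],
  [[0, 0, 0.8], 0, 0.1],
  [[0, 0, 0.8], 0, 0.1],
  [[0, 0, 0.8], 0, 0.1],
  [[0, 0, 0.8], 0, 0.1],
  [[0, 0, 0.8], 0, 0.1],
  [[0, 0, 0.5], 0, 0.1],
  [[0, 0, 0], 0, 0.1],
  [[0, 0, 0], 0, 0.1],
])

```text
clock: 4.53
eef_pos: [504.3, -131.2, 199.2]
eef_rot: [3.141, -0.001, 0.147]
wrist_force: [-2.8, -0.1, 9.1]
finger_gap: 21.8
```

```bash
python3 - <<'E'
from cell import vision
from h import *
p,d=vision.camera("side");c=vision.calibration("side");cv2.imwrite("pics/s1.png",cv2.resize(p[140:320,220:440,::-1],None,fx=3.2,fy=3.2,interpolation=2))
np.savez("pics/s1.npz",p=p,d=d,**c)
p,d,X=cloud("pics/s1.npz");Q=X.reshape(-1,3)
def sel(P,lo,hi): return P[np.all((P>lo)&(P<hi),1)]
a=sel(Q,(555,-150,170),(660,-90,215));print('arm',a.mean(0),a[:,2].max())
h=sel(Q,(570,-130,85),(610,-60,175));print('hook',h.min(0),h.max(0))
a=sel(Q,(480,-50,141),(620,40,170));print('handle',a.mean(0))
E
```

```text
arm [ 605.58267163 -113.46464479  198.75511715] 207.29994749424884
hook [ 584.46003213 -122.27016433   95.27301434] [597.18247724 -78.68780842 173.9814019 ]
handle [566.23856638  -8.74224061 149.54990967]
```

View pics/s1.png

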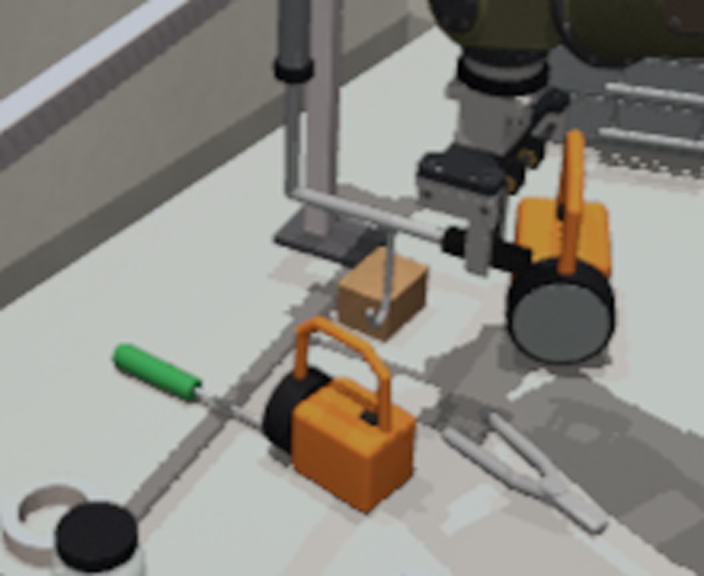

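The hook is down about 104 mm with its point facing the handle, and nothing lies between them. I'll move it along the rail under the handle.

carry_out([
  [[0, -0.3, 0], 0, 0.1],
  [[0, -0.6, 0], 0, 0.1],
  [[0, -0.6, 0], 0, 0.1],
  [[0, -0.6, 0], 0, 0.1],
  [[0, -0.6, 0], 0, 0.1],
  [[0, -0.6, 0], 0, 0.1],
  [[0, -0.6, 0], 0, 0.1],
  [[0, -0.6, 0], 0, 0.1],
  [[0, -0.6, 0], 0, 0.1],
  [[0, 0, 0], 0, 0.1],
])

```text
clock: 5.42
eef_pos: [497.0, -79.9, 199.6]
eef_rot: [3.141, -0.002, 0.147]
wrist_force: [-1.2, 0.8, 8.9]
finger_gap: 21.5
```

```bash
python3 - <<'E'
from cell import vision
from h import *
p,d=vision.camera("side");cv2.imwrite("pics/s2.png",cv2.resize(p[160:310,260:440,::-1],None,fx=4,fy=4,interpolation=2))
E
```

```text
(no output)
```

View pics/s2.png

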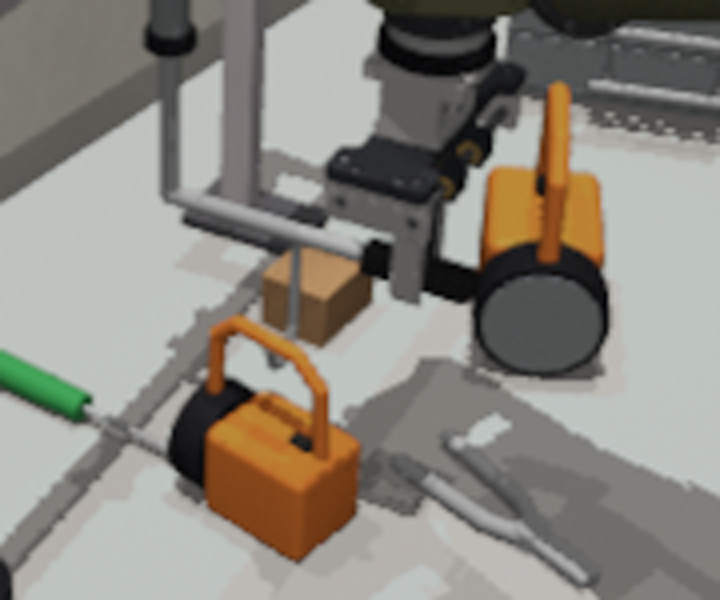

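The hook is at (275,355) in the crop, right behind the arch opening and below the bar. 39 mm to go.

carry_out([
  [[0, -0.5, 0], 0, 0.1],
  [[0, -0.5, 0], 0, 0.1],
  [[0, -0.5, 0], 0, 0.1],
  [[0, -0.5, 0], 0, 0.1],
  [[0, -0.5, 0], 0, 0.1],
  [[0, -0.5, 0], 0, 0.1],
  [[0, -0.5, 0], 0, 0.1],
  [[0, -0.4, 0], 0, 0.1],
  [[0, 0, 0], 0, 0.1],
  [[0, 0, 0], 0, 0.1],
])

```text
clock: 6.3
eef_pos: [491.6, -41.7, 199.6]
eef_rot: [3.141, -0.003, 0.147]
wrist_force: [1.1, 0.5, 8.9]
finger_gap: 21.8
```

```bash
python3 - <<'E'
from cell import vision
from h import *
p,d=vision.camera("side");c=vision.calibration("side");cv2.imwrite("pics/s3.png",cv2.resize(p[190:310,260:420,::-1],None,fx=4.8,fy=4.8,interpolation=2))
np.savez("pics/s3.npz",p=p,d=d,**c)
_,d,X=cloud("pics/s3.npz");Q=X.reshape(-1,3)
def sel(P,lo,hi): return P[np.all((P>lo)&(P<hi),1)]
a=sel(Q,(480,-50,141),(620,40,157));print('handle',a.mean(0))
a=sel(Q,(480,-50,160),(620,40,187));print('shank',a.mean(0))
print(proj("pics/s3.npz",[[577,-9,107],[579,-28,150],[574,9,125],[577,-9,152]])-[260,190])
E
```

```text
handle [567.21722905 -10.44888921 149.58941198]
shank [563.01181659 -27.15743023 175.92306346]
[[62.8658471  65.65797382]
 [66.73271139 49.53062715]
 [60.08854914 64.16926961]
 [63.31848361 52.5588832 ]]
```

View pics/s3.png

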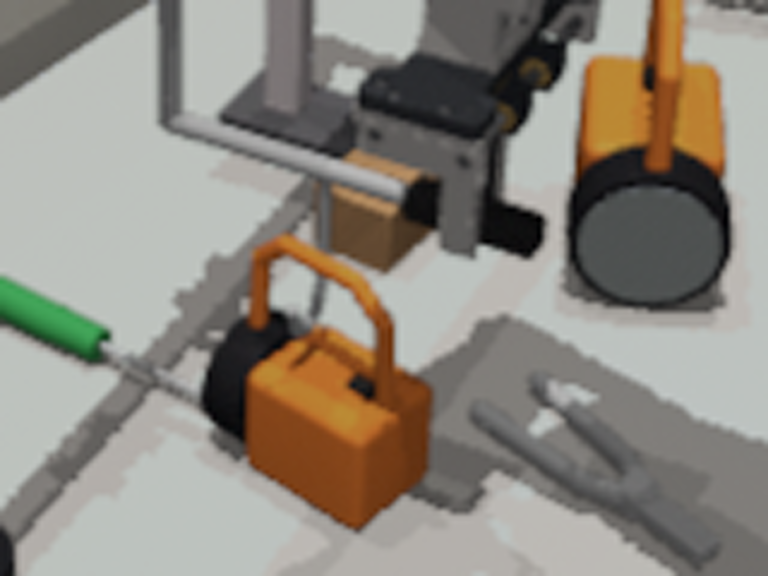

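The bowl and point (290–320, 310–325) now show through the arch opening, under the bar, and the torch hasn't moved. I'll raise the hook slowly.

carry_out([
  [[0, 0, -0.4], 0, 0.1],
  [[0, 0, -0.4], 0, 0.1],
  [[0, 0, -0.4], 0, 0.1],
  [[0, 0, -0.4], 0, 0.1],
  [[0, 0, -0.4], 0, 0.1],
  [[0, 0, -0.4], 0, 0.1],
  [[0, 0, -0.4], 0, 0.1],
  [[0, 0, -0.3], 0, 0.1],
  [[0, 0, -0.3], 0, 0.1],
  [[0, 0, -0.3], 0, 0.1],
  [[0, 0, -0.3], 0, 0.1],
  [[0, 0, -0.3], 0, 0.1],
  [[0, 0, -0.3], 0, 0.1],
  [[0, 0, -0.3], 0, 0.1],
  [[0, 0, -0.3], 0, 0.1],
  [[0, 0, -0.3], 0, 0.1],
  [[0, 0, 0], 0, 0.1],
  [[0, 0, 0], 0, 0.1],
  [[0, 0, 0], 0, 0.1],
])

```text
clock: 7.93
eef_pos: [491.4, -41.9, 253.8]
eef_rot: [3.141, -0.002, 0.147]
wrist_force: [6.9, 1.6, 4.0]
finger_gap: 22.2
```

```bash
python3 - <<'E'
from cell import vision
from h import *
p,d=vision.camera("side");c=vision.calibration("side");cv2.imwrite("pics/s4.png",cv2.resize(p[190:310,260:420,::-1],None,fx=4.8,fy=4.8,interpolation=2))
E
```

```text
(no output)
```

View pics/s4.png

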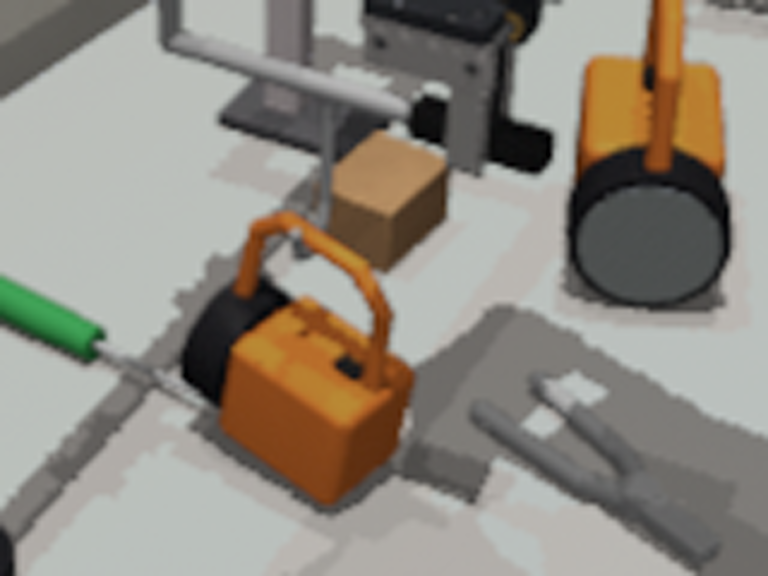

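The torch is off the shelf and hanging on the hook at (305,240), slightly tilted. I'll continue to the top stop.

carry_out([
  [[0, 0, -0.3], 0, 0.1],
  [[0, 0, -0.3], 0, 0.1],
  [[0, 0, -0.3], 0, 0.1],
  [[0, 0, -0.3], 0, 0.1],
  [[0, 0, -0.3], 0, 0.1],
  [[0, 0, -0.3], 0, 0.1],
  [[0, 0, -0.3], 0, 0.1],
  [[0, 0, -0.3], 0, 0.1],
  [[0, 0, -0.3], 0, 0.1],
  [[0, 0, -0.3], 0, 0.1],
  [[0, 0, -0.3], 0, 0.1],
  [[0, 0, -0.3], 0, 0.1],
  [[0, 0, -0.3], 0, 0.1],
  [[0, 0, -0.3], 0, 0.1],
  [[0, 0, -0.3], 0, 0.1],
  [[0, 0, -0.2], 0, 0.1],
  [[0, 0, 0], 0, 0.1],
  [[0, 0, 0], 0, 0.1],
  [[0, 0, 0], 0, 0.1],
  [[0, 0, 0], 0, 0.1],
])

```text
clock: 9.65
eef_pos: [491.4, -41.9, 300.6]
eef_rot: [3.141, -0.002, 0.147]
wrist_force: [7.9, 1.5, 3.3]
finger_gap: 21.9
```

```bash
python3 - <<'E'
from cell import vision
from h import *
p,d=vision.camera("side");c=vision.calibration("side");cv2.imwrite("pics/s5.png",cv2.resize(p[150:310,240:440,::-1],None,fx=3.7,fy=3.7,interpolation=2))
E
```

```text
(no output)
```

View pics/s5.png

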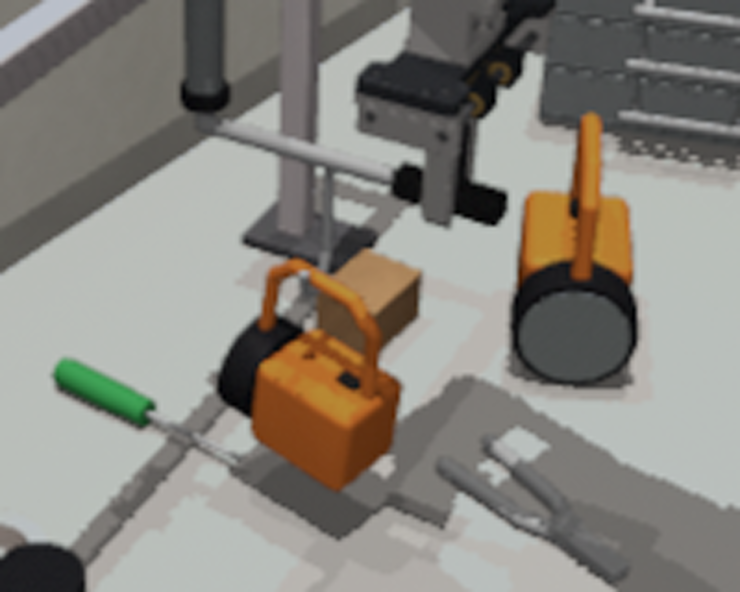

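The torch hangs well clear and nearly level. I'll release and back off upward.

carry_out([
  [[0, 0, -0.1], 0, 0.22],
  [[0, 0, -0.1], 0, 0.23],
  [[0, 0, -0.1], 0, 0.25],
  [[0, 0, 0], 0, 0.3],
  [[0, 0, 0], 0, 0.4],
  [[0, 0, 0], 0, 0.5],
  [[0, 0, 0], 0, 0.6],
  [[0, 0, 0], 0, 0.6],
  [[0, 0, 0], 0, 0.6],
  [[0, 0, -1], 0, 0.6],
  [[0, 0, -1], 0, 0.6],
  [[0, 0, -1], 0, 0.6],
  [[0, 0, -1.5], 0, 0.6],
  [[0, 0, -1.5], 0, 0.6],
  [[0, 0, -1.5], 0, 0.6],
  [[-1.5, 0, -1.5], 0, 0.6],
  [[-1.5, 0, 0], 0, 0.6],
  [[-1.5, 0, 0], 0, 0.6],
  [[0, 0, 0], 0, 0.6],
  [[0, 0, 0], 0, 0.6],
], grip_force=10)

```text
clock: 11.37
eef_pos: [446.3, -48.7, 394.6]
eef_rot: [3.141, -0.002, 0.147]
wrist_force: [0.2, -0.1, 0.3]
finger_gap: 56.5
```

carry_out([
  [[0, 0, 0], 0, 0.6],
  [[0, 0, 0], 0, 0.6],
  [[0, 0, 0], 0, 0.6],
  [[0, 0, 0], 0, 0.6],
  [[0, 0, 0], 0, 0.6],
  [[0, 0, 0], 0, 0.6],
  [[0, 0, 0], 0, 0.6],
  [[0, 0, 0], 0, 0.6],
  [[0, 0, 0], 0, 0.6],
  [[0, 0, 0], 0, 0.6],
  [[0, 0, 0], 0, 0.6],
  [[0, 0, 0], 0, 0.6],
  [[0, 0, 0], 0, 0.6],
  [[0, 0, 0], 0, 0.6],
  [[0, 0, 0], 0, 0.6],
  [[0, 0, 0], 0, 0.6],
  [[0, 0, 0], 0, 0.6],
  [[0, 0, 0], 0, 0.6],
  [[0, 0, 0], 0, 0.6],
  [[0, 0, 0], 0, 0.6],
])

```text
clock: 13.03
eef_pos: [446.3, -48.6, 393.4]
eef_rot: [-3.142, 0.0, 0.147]
wrist_force: [-0.5, 0.1, -0.2]
finger_gap: 56.6
```

```bash
python3 - <<'E'
from cell import vision
from h import *
def sel(P,lo,hi): return P[np.all((P>lo)&(P<hi),1)]
for i in range(3):
    p,d=vision.camera("side");c=vision.calibration("side");np.savez(f"pics/e{i}.npz",p=p,d=d,**c)
    f,_,X=cloud(f"pics/e{i}.npz");m=(f[...,0].astype(int)>1.7*f[...,2])&(f[...,0]>90)
    a=sel(X[m],(480,-70,95),(650,50,240));b=sel(X[m],(480,-70,190),(650,50,240))
    print('torch',len(a),a.mean(0).round(1),a.min(0).round(),a.max(0).round(),'bar',b.mean(0).round(1),np.linalg.svd(b-b.mean(0),full_matrices=False)[2][0].round(2))
    g=sel(X.reshape(-1,3),(450,-80,270),(660,20,330));print('arm',g.mean(0).round(1),g.max(0).round(1))
cv2.imwrite("pics/s6.png",cv2.resize(p[150:360,200:440,::-1],None,fx=2.85,fy=2.85,interpolation=2))
p,d=vision.camera("top");cv2.imwrite("pics/t6.png",p[:,:,::-1])
print(sum(1 for _ in [0]))
q=cv2.imread('pics/top0.png')
for n,(u,v) in dict(jar=(235,203),dish=(278,275),pliers=(352,272),screw=(324,158),tape=(261,175),carton=(392,196)).items():
    t=q[v-14:v+14,u-14:u+14];w=p[v-26:v+26,u-26:u+26,::-1].copy();r=cv2.minMaxLoc(cv2.matchTemplate(w,t,cv2.TM_CCOEFF_NORMED));print(n,round(r[1],2),np.array(r[3])-12)
E
```

```text
torch 1109 [556.8   1.9 142.9] [515. -47.  95.] [622.  28. 228.] bar [562.7  -8.1 208.8] [-0.99  0.03 -0.12]
arm [536.6 -30.8 304.5] [659.7  -9.3 314.7]
torch 1106 [557.1   1.8 142.8] [514. -45.  95.] [624.  29. 227.] bar [563.   -8.4 208.3] [-0.99  0.03 -0.11]
arm [535.9 -30.9 304.5] [659.1  -8.2 315.7]
torch 1105 [557.1   1.8 143. ] [514. -47.  95.] [622.  29. 226.] bar [563.8  -8.4 208.7] [-1.    0.04 -0.09]
arm [536.3 -30.8 304.5] [659.5  -8.5 316.1]
1
jar 1.0 [0 0]
dish 0.93 [0 0]
pliers 0.34 [0 0]
screw 0.61 [0 3]
tape 1.0 [0 0]
carton 0.91 [0 0]
```

View pics/s6.png

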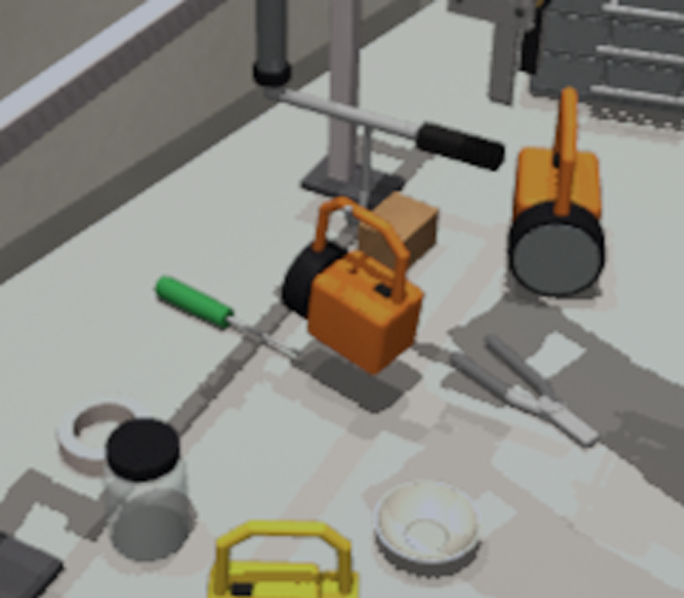

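View pics/t6.png

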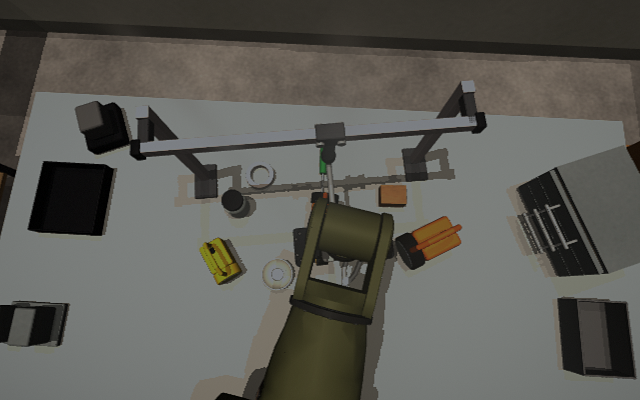

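The hook is at its top stop. The torch hangs still and near upright, with the gripper clear. The pliers and screwdriver matched poorly in the top view because the arm and trolley cover them. In the side view both lie where they were. I'm handing in.

```bash
python3 -c "
from cell import workorder
print(workorder.sign_off())"
```

```text
the job is handed in; nothing more can be done
None
```

The small orange torch was left hanging still from the hook, clear of the shelf, and I handed the job in at about 13 s of the 48 s allowed.

I gripped the rubber bar, pulled it down about 104 mm and ran it about 90 mm along the rail under the handle. The torch was still standing at that point. Then I raised the hook slowly with the torch on it, let go just below the top stop, and backed the gripper up and away.

**Last checks, from three side-camera frames over about 0.15 s:**
- **Torch height:** the handle bar is at about 208 mm, above the 180 mm needed. The handle's tilt along its own length is about 0.1 rad.
- **Stillness:** the torch's mean position changed by under 0.5 mm between frames.
- **Hook:** the arm is back at its starting height, so it is at the top stop.
- **Robot:** the wrist force is near zero, so the robot touches nothing.
- **Bystanders:** jar, dish, tape and carton match the first top picture with no shift. The top-view match was unreliable for the pliers (0.34) and screwdriver (0.61, 3 px off) because the arm and trolley partly cover them. By eye in the side view both lie where they started.

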